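# Refit the fan impeller of the bench extractor and turn it over by hand

## Robot

A 6-joint arm with a two-finger parallel gripper is mounted at the origin on the work surface. World frame = base frame: x ahead of the robot, y to its left, z up, the work surface at z = 0. Lengths are in m, angles in rad, forces in N, time in s.
With the tool pointing down it reaches from about 0.3 to 0.825 m from the base axis. Payload 5.4 kg.
Tool frame: the origin (TCP) lies on the centre line of the jaws, within the pads' length; the fingertips stand 11 mm ahead of it and the grasp point (between the pads) lies 8 mm behind it (r.tip_extent is the z of the fingertips in the tool frame, in m); z points along the fingers, y is the line along which they close (so a half turn about z gives the same grasp; the last joint's range is limited). The gripper opens to 92 mm and grips with 3 to 60 N. Pads are 20 mm wide; open, the fingers measure 128 mm over their backs; the gripper's body (75 mm by 189 mm) begins 69 mm behind the grasp point.
Start: joints at [0.941, 0.158, 1.597, -0, 1.386, -0.21], TCP at [0.234, 0.525, 0.226] pointing down, gripper open.
Joint ranges: [-2.91, 2.91], [-0.94, 2.29], [0.18, 2.7], [-1.29, 4.43], [0.17, 2.64], [-3, 3]. Speed limits (rad/s): [2.57, 2.57, 3.14, 3.14, 3.14, 3.14].

## Interface

Orientations are given as [roll, pitch, yaw] about the fixed x, y, z axes, in that order (R = Rz(yaw) Ry(pitch) Rx(roll)).
In Python, from workcell import r, viewer gives the robot as it stands.
- The arm moves only by the shell command python3 -m creep 'ROWS'. ROWS is JSON, a list of rows, each a list of 3 entries, a list of its own where there are three numbers: the opening in per cent of the stroke, from 0 (shut) to 100 (fully open), then the shift along the tool's x, y, z in cm, then the turn about the tool's z in rad. A call has exactly 8 rows; each row shifts and turns the commanded pose from where the row before left it, along the tool's axes as they then stand; what a row does not reach is not made up. A row lasts 1/10 s, in which the tool goes at most 50 mm and 8.59 degrees, less where a joint would pass 70% of its speed; a pose out of reach is approached as far as the arm can. A call is refused whole if a number of a shift passes 5 or a number of a turn 0.15, either way. A call with a gripper value outside its range is refused whole. The fingers move at their own pace and stop on an object; the grip force is fixed at half the most. Time passes only in rows, so rows that do not move let the fingers close, or fill a call up. It gives the time, the measured TCP pose, the force, the opening and the grip force at its end, in the units of the state.
- r.sense(): the state, without advancing time (a new reading comes with each control period).
- viewer.camera(name): name is "scene" or "top" or "wrist"; returns a dict with "image" (400x640x3 uint8, red, green, blue), "depth" (400x640 float32, m along the optical axis (not along the pixel's ray), 0 where there is no reading), "mtx" (3x3 intrinsics, pixels), "eye" and "attitude" of the camera in the world; the wrist camera has in their place "T_tool_cam" (4x4, takes a point from camera to tool coordinates, whose origin is the TCP and whose axes are the flange's). Camera axes: x right, y down, z forward; pixel columns grow to the right and rows downward; lengths in m; the calibration is good to about 2 mm. A picture is of the moment at which its call begins: read the wrist's pose just before it.
- r.finish_job(): hands the job in; it is judged then, once.
The state is a dict: "time": time; "q": joint angles; "joint_vel": joint speeds; "effort": joint torques, N m; "position": TCP position; "ee_rot": TCP orientation; "wrist_force": force on the tool from outside, world axes, zero at the start; "torque": the same for the moment, N m; "finger_gap": finger opening in m; "grasp_force": force on a finger pad.
Only numpy, scipy, OpenCV 4.12 (cv2) and the standard library are available. Lean on these libraries where they do the work, as an engineer would, in place of code of your own. Each camera call takes 0.05 s, during which the arm holds its last target. There are 200 camera calls.

## Task

Put the fan impeller from the cork pad back on the spindle of the bench dust extractor: feel gently for the position where it slips over the drive bar, then press it down against the stiff collar until it sits fully home, without forcing it. Then turn it by hand at least one and a half times round, either way, to check that it runs without rubbing, and let go; leave it seated and leave the other things on the bench alone.

Things in the scene. Friction and masses are not known exactly. Their poses are not given: they have to be found in the camera images.
- impeller: Loose plain aluminium fan impeller, 0.14-0.24 kg: round plate 140 mm across, 4 mm thick, with eight upright radial blades 3 mm thick, from 21 to 69 mm from the axis, tops 24 mm above the underside, on the body's +x axis and every 45 degrees. Origin: centre of the underside, z up along the axis. It starts flat on a fixed cork pad (170 x 170 x 6 mm), at any yaw.
- hub_top (a point): Centre of the top of the impeller's plain round hub tube, 28 mm across, 62 mm above the underside; the tube is what to grip, from above, fingertips higher than the blades. A 10 mm bore runs down it to 10 mm above the underside.
- slots (a point): Centre of the cross of two slots under the impeller's hub (same point and axes as impeller): open below, 10 mm wide, 10 mm deep, reaching 20 mm from the axis, along x and y, meeting the bore. It fits the drive bar every 90 degrees, with about 0.07 rad play either way.
- extractor: Fixed grey round open housing, 184 mm across, rim 50 mm above the bench, wall 8 mm thick, bowl floor 30 mm above the bench; a box outlet 75 mm wide, 45 mm high runs out to 152 mm from the axis along its +x. Origin: centre of the underside, on the spindle axis. Its yaw says nothing of the drive bar's direction.
- seat (a point): On the spindle axis, 35 mm above the bench: the impeller's origin is here when fully home. A drive bar 40 mm long, 7 mm wide crosses the axis, its top 6 mm higher. Across it off line the impeller rests 6 mm too high; in line it sinks 1.5 mm onto a black collar (40 mm across), which slides down the last 4.5 mm to a stop under 9 N, and stays. Axes are the housing's, not the bar's.
- spindle_tip (a point): Top of the spindle's upright pin, 75 mm above the bench: 8 mm diameter, tapering over its last 10 mm to 3 mm. Axes are the housing's.
- spindle (a joint): Turn of the spindle since the start (rad, 0 at the start, grows anticlockwise from above, no stops). It does not tell the drive bar's direction, which differs each time: see or feel it. Drag about 0.15 N m; an impeller pressed down with over about 8 N may drag the spindle along. Over 40 N between impeller and spindle spoils it.
- glue: Bystander: white glue bottle 56 mm across, 130 mm high. Origin at the centre of its underside.
- cup: Bystander: brass cup 48 mm across, 75 mm high. Origin at the centre of its underside.
- flask: Bystander: perforated steel casting flask 64 mm across, 85 mm high. Origin at the centre of its underside.
Things that resemble listed ones, but are neither listed nor needed, are in the scene too. What is meant by the impeller is not black, orange or pink, and is the smaller of those in its own colour.

How it is judged:
By the outcome, as a careful person would: the job done as asked, in the order asked, and still so for the second after the job is handed in, with the robot touching nothing.
It also fails if it takes over 72 s, if anything falls off the work surface, if the arm or the gripper's body presses on something with over 40 N, if the wrist force passes 120 N, or if a joint passes its speed limit or range.

## Working session

There is one attempt and no reset: what is moved stays moved. The work goes in short steps, Python scripts to look and compute and a shell command to move; the robot and the scene stay as the last step left them, time stands still between calls to the robot, and variables do not carry over. Pictures are saved under pics/ and viewed, at most 10 in all, crops included, and the job is handed in when it is done.

```bash
mkdir -p pics; ls; python3 - <<'E'
from workcell import r, viewer
import cv2,numpy as np
s=r.sense();print({k:np.round(v,3).tolist() for k,v in s.items()},r.tip_extent)
for n in("top","scene"):
    c=viewer.camera(n);np.savez(f"pics/{n}.npz",**c);cv2.imwrite(f"pics/{n}.png",c["image"][:,:,::-1]);print(n,c["mtx"],c["eye"],c["attitude"])
E
```

```text
pics
{'time': 0.0, 'q': [0.941, 0.159, 1.598, -0.0, 1.386, -0.21], 'joint_vel': [-0.002, 0.001, -0.0, -0.001, 0.001, -0.0], 'effort': [0.001, -38.557, -32.211, 0.07, 0.038, -0.0], 'position': [0.234, 0.525, 0.225], 'ee_rot': [-3.14, -0.0, 2.722], 'wrist_force': [0.613, 0.512, -0.109], 'torque': [-0.0, -0.03, -0.046], 'grasp_force': 0.0, 'finger_gap': 0.092} 0.011
top [[488.39862216   0.         322.24938219]
 [  0.         488.39862216 214.0999671 ]
 [  0.           0.           1.        ]] [0.5013748  0.08405754 1.66101363] [-3.08534550e+00  1.78608617e-04 -1.57212282e+00]
scene [[457.50850658   0.         312.92442955]
 [  0.         457.50850658 198.04410553]
 [  0.           0.           1.        ]] [ 1.14566029 -0.56011838  1.12859753] [-2.45451843 -0.01307989  0.70665118]
```

View pics/top.png

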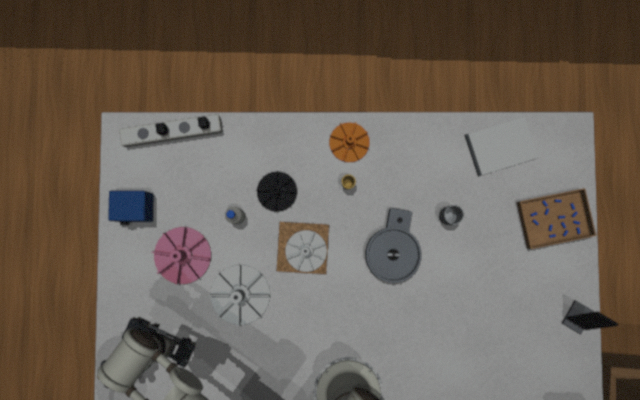

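View pics/scene.png

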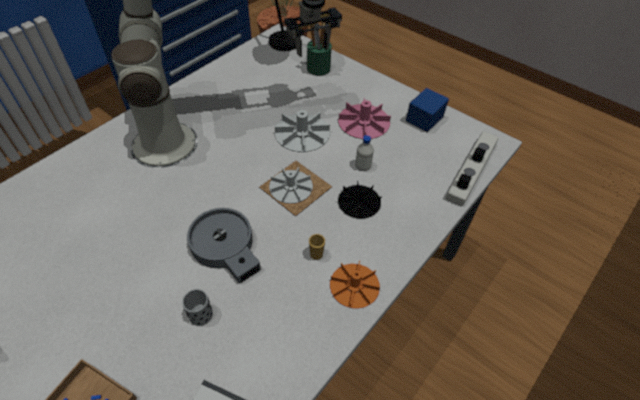

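The top view shows the impeller on the cork pad at (306,252), the extractor at (393,255) with its outlet up to (400,218), glue (235,215), cup (348,183) and flask (451,215). The scene view agrees. Next I'll measure these.

```bash
cat >h.py <<'E'
import numpy as np,cv2
from scipy.spatial.transform import Rotation as R
from workcell import r,viewer
def rot(a): return R.from_euler('xyz',a).as_matrix()
def cam(n):
    s=r.sense();c=viewer.camera(n)
    if n=="wrist":
        T=c["T_tool_cam"];A=rot(s["ee_rot"]);c["C"]=A@T[:3,3]+s["position"];c["A"]=A@T[:3,:3]
    else: c["C"]=np.array(c["eye"]);c["A"]=rot(c["attitude"])
    return c,s
def ray(c,u,v,z):
    d=c["A"]@np.linalg.inv(c["mtx"])@[u,v,1]; return c["C"]+d*(z-c["C"][2])/d[2]
def cloud(c):
    d=c["depth"];v,u=np.mgrid[:d.shape[0],:d.shape[1]]
    p=np.stack([u,v,np.ones_like(u)],-1)@np.linalg.inv(c["mtx"]).T*d[...,None]
    return p@c["A"].T+c["C"]
def proj(c,p):
    q=c["mtx"]@(c["A"].T@(np.array(p)-c["C"])); return q[:2]/q[2]
E
python3 - <<'E'
from h import *
c=dict(np.load("pics/top.npz"));c["C"]=c["eye"];c["A"]=rot(c["attitude"])
P=cloud(c);im=c["image"]
for n,u,v,w in(("hubreg",306,252,12),("ext",393,255,33)):
    S=P[v-w:v+w+1,u-w:u+w+1].reshape(-1,3);print(n,np.percentile(S[:,2],[2,20,50,80,95,99]).round(3))
S=P[215:295,270:340].reshape(-1,3)
k=S[(S[:,2]>.05)];print("hub",len(k),k.mean(0).round(3),k.max(0).round(3))
print("ray imp z.01",ray(c,306,252,.01),"ext rim",ray(c,392.5,255,.05))
S=P[215:290,355:430].reshape(-1,3);k=S[(S[:,2]>.04)&(S[:,2]<.06)]
print("rim",k.min(0),k.max(0),len(k))
# rim circle by dark grey mask
g=cv2.cvtColor(im,cv2.COLOR_RGB2GRAY)
m=(g<120).astype(np.uint8)[210:300,350:440];m=cv2.morphologyEx(m,cv2.MORPH_OPEN,np.ones((35,35),np.uint8))
cs,_=cv2.findContours(m,0,1);(x,y),rad=cv2.minEnclosingCircle(max(cs,key=cv2.contourArea));print(x+350,y+210,rad,ray(c,x+350,y+210,.05))
# impeller disc: bright within cork
h=cv2.cvtColor(im,cv2.COLOR_RGB2HSV)
m=((h[...,1]<50)&(h[...,2]>100)).astype(np.uint8);m[:225]=0;m[274:]=0;m[:,:282]=0;m[:,328:]=0
cv2.imwrite("pics/m.png",m*255)
(x,y),rad=cv2.minEnclosingCircle(cv2.findNonZero(m));print("imp",x,y,rad,ray(c,x,y,.01),ray(c,308,252,.068))
for n,u,v,z in(("glue",235,215,.06),("cup",348,183,.07),("flask",451,215,.08)):print(n,ray(c,u,v,z).round(3))
o=np.hstack([cv2.resize(im[220:285,275:340],(390,390),interpolation=2),cv2.resize(im[220:285,360:425],(390,390),interpolation=2)])
cv2.imwrite("pics/crop.png",o[:,:,::-1])
E
```

```text
hubreg [0.001 0.007 0.011 0.021 0.065 0.072]
ext [-0.008 -0.001  0.026  0.034  0.049  0.055]
hub 71 [0.479 0.123 0.515] [0.501 0.15  1.661]
ray imp z.01 [0.46644383 0.13917723 0.01      ] ext rim [ 0.45707665 -0.14659414  0.05      ]
rim [ 0.36811205 -0.24166849  0.04002168] [ 0.5893298  -0.05935197  0.05955971] 723Traceback (most recent call last):
  File "<stdin>", line 14, in <module>
ValueError: max() iterable argument is empty
```

```bash
python3 -m creep '[[100,[-4,-2.8,0],0],[100,[-4,-2.8,0],0],[100,[-4,-2.8,0],0],[100,[-4,-2.8,0],0],[100,[-4,-2.8,-1],0],[100,[-4,-2.8,-1],0],[100,[-4,-2.8,-1],0],[100,[-4,-2.8,-1],0]]'
python3 - <<'E'
from h import *
c,s=cam("wrist");im=c["image"];cv2.imwrite("pics/w1.png",im[:,:,::-1]);np.savez("pics/w1.npz",**c);print(s["position"],s["ee_rot"],s["q"],s["wrist_force"],c["T_tool_cam"],c["mtx"][0],proj(c,[.466,.139,.01]))
E
```

```text
time: 0.9
position: [0.4357, 0.1882, 0.2657]
ee_rot: [-3.142, -0.0, 2.722]
wrist_force: [1.5, 0.9, -0.5]
finger_gap: 0.092
grasp_force: 0.0
[0.43565911 0.18820314 0.26572557] [-3.14154860e+00 -2.67958603e-04  2.72174119e+00] [ 1.52292057e-01 -1.34375647e-01  1.81321903e+00  1.08673898e-04
  1.46299841e+00 -9.98664520e-01] [ 1.50667532  0.89467232 -0.52568315] [[-4.27586013e-04 -9.63737615e-01 -2.66851318e-01  7.69295036e-02]
 [ 9.99999873e-01 -4.83337468e-04  1.43242838e-04 -1.18847980e-03]
 [-2.67027752e-04 -2.66851223e-01  9.63737700e-01 -1.59801635e-01]
 [ 0.00000000e+00  0.00000000e+00  0.00000000e+00  1.00000000e+00]] [326.3189549    0.         317.24196325] [293.60332151 209.60032469]
```

View pics/w1.png

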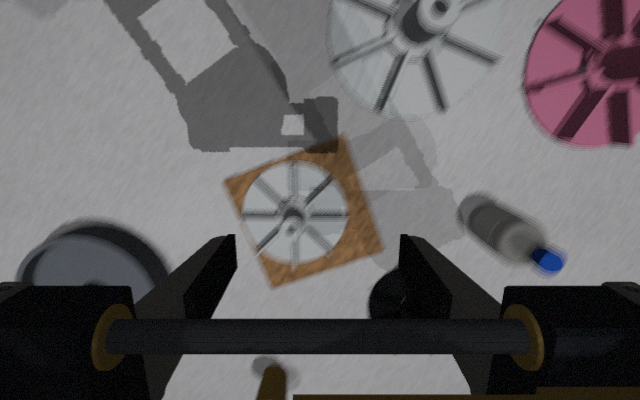

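The wrist view shows the impeller disc on its cork pad at about (295,212) with the hub top near (292,228). The extractor edge is at (95,280). I'll measure the disc centre, the blade direction and the hub top.

```bash
python3 - <<'E'
from h import *
c=dict(np.load("pics/w1.npz"));im=c["image"]
h=cv2.cvtColor(im,cv2.COLOR_RGB2HSV)
P=cloud(c)
# cork mask -> inner hole = disc
m=((h[...,1]>70)&(h[...,0]<25)).astype(np.uint8);m[:130]=0;m[292:]=0;m[:,:215]=0;m[:,392:]=0
cs,hi=cv2.findContours(m,cv2.RETR_CCOMP,2)
hole=max([k for k,q in zip(cs,hi[0]) if q[3]>=0],key=cv2.contourArea,default=None)
if hole is not None:
    W=np.array([ray(c,u,v,.010)[:2] for u,v in hole[:,0]],np.float32)
    print("disc",cv2.minEnclosingCircle(W),cv2.fitEllipse(W))
S=P[180:260,255:340].reshape(-1,3);k=S[(S[:,2]>.06)&(S[:,2]<.078)];print("hub",len(k),k.mean(0),k.min(0),k.max(0))
S=P[150:275,235:355].reshape(-1,3);k=S[(S[:,2]>.022)&(S[:,2]<.04)];print("blades",len(k))
ctr=np.array(cv2.fitEllipse(W)[0]) if hole is not None else np.array([.466,.139])
g=cv2.cvtColor(im,cv2.COLOR_RGB2GRAY)
for z in(.03,.012):
    a=np.arange(0,360,1);pr=np.zeros(360)
    for rr in np.arange(.045,.066,.002):
        uv=np.array([proj(c,[ctr[0]+rr*np.cos(np.radians(t)),ctr[1]+rr*np.sin(np.radians(t)),z]) for t in a],np.float32)
        pr+=cv2.remap(g,uv[:,:1],uv[:,1:],1)[:,0]
    f=pr.reshape(8,45).mean(0);ph=np.fft.fft(f)[1];print(z,np.round(f/11)[::3],'dark phase',(np.degrees(-np.angle(ph))/8-22.5)%45)
d=k[:,:2]-ctr;n=np.hypot(*d.T);t=np.arctan2(d[:,1],d[:,0])[(n>.03)&(n<.068)];w=np.exp(8j*t).mean();print("depth blade angle",np.degrees(np.angle(w))/8%45,abs(w))
E
```

```text
Traceback (most recent call last):
cv2.error: OpenCV(4.12.0) /io/opencv/modules/imgproc/src/shapedescr.cpp:361: error: (-201:Incorrect size of input array) There should be at least 5 points to fit the ellipse in function 'fitEllipseNoDirect'
```

```bash
cat >disc.py <<'E'
from h import *
c=dict(np.load("pics/w1.npz"));im=c["image"]
h=cv2.cvtColor(im,cv2.COLOR_RGB2HSV)
P=cloud(c)
m=((h[...,1]>55)&(h[...,0]<30)).astype(np.uint8);m[:130]=0;m[292:]=0;m[:,:215]=0;m[:,392:]=0
m=cv2.morphologyEx(m,cv2.MORPH_CLOSE,np.ones((5,5)));m=cv2.morphologyEx(m,cv2.MORPH_OPEN,np.ones((3,3)))
hull=np.zeros_like(m);cv2.fillConvexPoly(hull,cv2.convexHull(cv2.findNonZero(m)),1)
d=cv2.morphologyEx(hull&(1-m),cv2.MORPH_OPEN,np.ones((9,9)))
hole=max(cv2.findContours(d,0,1)[0],key=cv2.contourArea)
W=np.array([ray(c,u,v,.010)[:2] for u,v in hole[:,0]],np.float32)
e=cv2.fitEllipse(W);print("disc",e,cv2.minEnclosingCircle(W));ctr=np.array(e[0])
S=P[180:260,255:340].reshape(-1,3);k=S[(S[:,2]>.06)&(S[:,2]<.078)];print("hub",len(k),k.mean(0),k.min(0),k.max(0))
S=P[150:275,235:355].reshape(-1,3);k=S[(S[:,2]>.022)&(S[:,2]<.04)];print("blades",len(k))
g=cv2.cvtColor(im,cv2.COLOR_RGB2GRAY);a=np.radians(np.arange(360))
for z in(.03,.012):
    pr=np.zeros(360)
    for rr in np.arange(.045,.066,.002):
        uv=np.array([proj(c,[ctr[0]+rr*np.cos(t),ctr[1]+rr*np.sin(t),z]) for t in a],np.float32)
        pr+=cv2.remap(g,uv[:,:1],uv[:,1:],1)[:,0]
    f=pr.reshape(8,45).mean(0);ph=np.fft.fft(f)[1];print(z,np.round(f/11)[::3],'dark phase',((np.degrees(-np.angle(ph))+180)/8)%45)
d=k[:,:2]-ctr;n=np.hypot(*d.T);t=np.arctan2(d[:,1],d[:,0])[(n>.03)&(n<.068)];w=np.exp(8j*t).mean();print("depth blade angle",np.degrees(np.angle(w))/8%45,abs(w))
o=cv2.resize(im[140:290,220:390],None,fx=4,fy=4);cv2.imwrite("pics/c1.png",o[:,:,::-1])
E
python3 disc.py
```

```text
disc ((0.4776853322982788, 0.11544353514909744), (0.1387239247560501, 0.2018371820449829), 19.418292999267578) ((0.4848836064338684, 0.10224609822034836), 0.10958266258239746)
hub 416 [0.46873425 0.14251019 0.06775737] [0.45591124 0.12822185 0.06002354] [0.48326607 0.1553794  0.07038988]
blades 1152
0.03 [122. 128. 133. 138. 140. 140. 140. 132. 135. 132. 132. 129. 126. 122.
 120.] dark phase 39.607224301198514
0.012 [126. 129. 134. 139. 143. 143. 135. 137. 139. 145. 140. 135. 130. 127.
 125.] dark phase 42.54113471317717
depth blade angle 37.85246664356804 0.1452833170898184
```

View pics/c1.png

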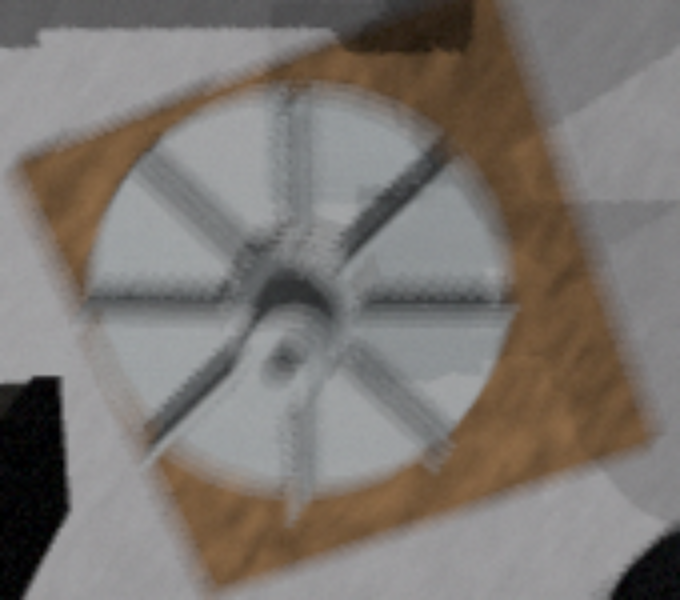

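The hub top measures (0.469, 0.142, 0.068), which fits 62 + 6 mm. Blades run along the image's horizontal, so about 21° modulo 45. I'll take one look over the extractor before gripping.

```bash
python3 -m creep '[[100,[-2,-3.7,0],0],[100,[-2,-3.7,0],0],[100,[-2,-3.7,0],0],[100,[-2,-3.7,0],0],[100,[-2,-3.7,0],0],[100,[-2,-3.7,0],0],[100,[-2,-3.7,0],0],[100,[-2,-3.7,0],0]]'
python3 - <<'E'
from h import *
c1=dict(np.load("pics/w1.npz"));print("bore",ray(c1,291.2,229.5,.068))
c,s=cam("wrist");im=c["image"];np.savez("pics/w2.npz",**c);print(s["position"],s["ee_rot"],s["q"])
P=cloud(c);k0=np.hypot(P[...,0]-.458,P[...,1]+.148)
k=P[(k0<.12)&(P[...,2]>.042)&(P[...,2]<.058)];W=k[:,:2].astype(np.float32);print("rim",len(k))
m=k0<.04;t=P[m&(P[...,2]>.055)&(P[...,2]<.08)];print("pin",len(t),t.mean(0) if len(t) else 0, t.max(0) if len(t) else 0)
u,v=proj(c,[.458,-.148,.04]).astype(int);print(u,v)
b=max(v-75,0);o=cv2.resize(im[b:b+150,u-90:u+90],None,fx=4,fy=4,interpolation=2);print("crop origin",u-90,b)
cv2.imwrite("pics/c2.png",cv2.convertScaleAbs(o[:,:,::-1],alpha=1.8))
E
```

```text
time: 1.75
position: [0.4605, -0.1468, 0.2653]
ee_rot: [3.141, -0.0, 2.722]
wrist_force: [0.2, -0.5, -0.7]
finger_gap: 0.0919
grasp_force: 0.0
bore [0.47262917 0.13725304 0.068     ]
[ 0.46046061 -0.14683178  0.26526484] [ 3.14136271e+00 -3.65426653e-04  2.72155420e+00] [-5.59505908e-01 -1.09851209e-01  1.79185253e+00  1.78003082e-04
  1.45998518e+00 -1.71028346e+00]
rim 4948
pin 48 [ 0.45623466 -0.14850882  0.06837793] [ 0.4609388  -0.14535373  0.07619499]
316 177
crop origin 226 102
```

View pics/c2.png

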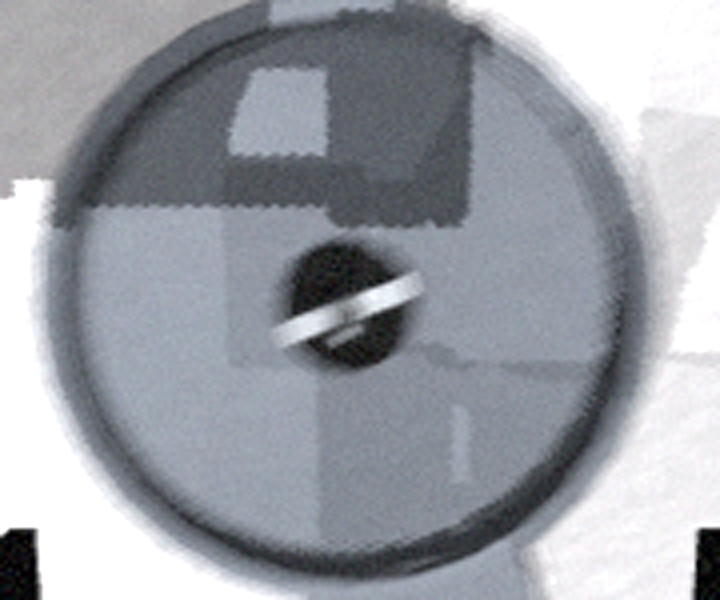

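The crop shows the drive bar as a bright strip from crop (278,335) to (422,283), over the black collar, with the pin tip near (350,335). The outlet leaves at the bottom (~(420,590)). Now its direction and the axis.

```bash
python3 - <<'E'
from h import *
from scipy.optimize import least_squares
c=dict(np.load("pics/w2.npz"));f=lambda x,y,z:ray(c,226+x/4,102+y/4,z)
a,b=f(278,335,.041),f(422,283,.041);d=b-a;print("bar",np.hypot(*d[:2]),np.degrees(np.arctan2(d[1],d[0]))%180,(a+b)/2)
print("tip",f(350,333,.074))
P=cloud(c);k0=np.hypot(P[...,0]-.458,P[...,1]+.148)
k=P[(k0<.1)&(k0>.07)&(P[...,2]>.045)&(P[...,2]<.055)][:,:2]
s=least_squares(lambda p:np.hypot(*(k-p[:2]).T)-p[2],[.458,-.148,.088],loss='soft_l1',f_scale=.002);print("rim",s.x,len(k))
k=P[(k0<.025)&(P[...,2]>.038)&(P[...,2]<.045)];print("bar depth",len(k),k.mean(0),np.degrees(np.arctan2(*np.linalg.svd(k[:,:2]-k[:,:2].mean(0))[2][0][::-1]))%180)
E
```

```text
bar 0.04597518079737289 86.05698589292075 [ 0.45853363 -0.15217536  0.041     ]
tip [ 0.45875635 -0.15176662  0.074     ]
rim [ 0.45775536 -0.14891613  0.08730754] 3688
bar depth 763 [ 0.45693817 -0.14871801  0.04041012] 77.68027979976812
```

```bash
python3 -m creep '[[100,[1.55,3.8,0],0],[100,[1.55,3.8,0],0],[100,[1.55,3.8,1.5],0],[100,[1.55,3.8,1.5],0],[100,[1.55,3.8,1.5],0],[100,[1.55,3.8,1.5],0],[100,[1.55,3.9,1.5],0],[100,[0,0,2],0]]'
cat >look.py <<'E'
from h import *
c,s=cam("wrist");im=c["image"];print(s["position"],s["ee_rot"])
P=cloud(c);k0=np.hypot(P[...,0]-.469,P[...,1]-.142)
k=P[(k0<.03)&(P[...,2]>.062)&(P[...,2]<.074)];print("hub",len(k),k.mean(0),(k.min(0)+k.max(0))/2,k.max(0)-k.min(0))
k=P[(k0<.085)&(P[...,2]>.0075)&(P[...,2]<.014)];print("plate mid",(k.min(0)+k.max(0))/2,k.max(0)-k.min(0))
k=P[(k0<.067)&(k0>.03)&(P[...,2]>.022)&(P[...,2]<.036)];t=np.arctan2(k[:,1]-.142,k[:,0]-.469);w=np.exp(8j*t).mean();print("blade",np.degrees(np.angle(w))/8%45,abs(w),len(t))
u,v=proj(c,[.469,.142,.03]).astype(int);a,b=max(u-120,0),max(v-110,0);print(a,b);o=cv2.resize(im[b:b+200,a:a+240],None,fx=3,fy=3)
cv2.imwrite("pics/c3.png",cv2.convertScaleAbs(o[:,:,::-1],alpha=1.3));np.savez("pics/w3.npz",**c)
E
python3 look.py
```

```text
time: 2.6
position: [0.4699, 0.1472, 0.1702]
ee_rot: [3.14, 0.0, 2.727]
wrist_force: [-0.2, -0.6, 1.1]
finger_gap: 0.0919
grasp_force: 0.0
[0.46992633 0.14721127 0.17019287] [3.13985293e+00 2.33728760e-05 2.72722941e+00]
hub 756 [0.4690533  0.1419586  0.06807483] [0.46973952 0.14167841 0.0662017 ] [0.02737942 0.02725302 0.00802135]
plate mid [0.47375233 0.14728987 0.01074177] [0.15757585 0.15673434 0.00648351]
blade 20.603245951664274 0.9832965271433877 1368
192 87
```

View pics/c3.png

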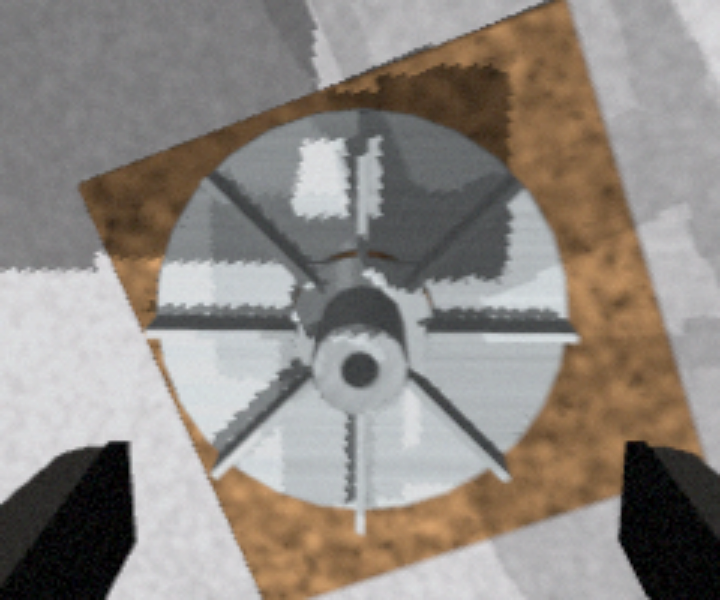

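The hub top is clear at crop (360,370), (0.4695, 0.1418), and the blades are at 20.6°. I'll descend and grip with the fingertips 30 mm above the underside.

```bash
python3 -m creep '[[100,[-0.18,-0.5,0],0],[100,[0,0,3.5],0],[100,[0,0,3.5],0],[100,[0,0,2.5],0],[100,[0,0,1.5],0],[100,[0,0,1.2],0],[100,[0,0,0],0],[100,[0,0,0],0]]'; python3 -m creep '[[60,[0,0,0],0],[30,[0,0,0],0],[0,[0,0,0],0],[0,[0,0,0],0],[0,[0,0,0],0],[0,[0,0,0],0],[0,[0,0,0],0],[0,[0,0,0],0]]'
```

```text
time: 3.45
position: [0.471, 0.1369, 0.0496]
ee_rot: [3.141, 0.001, 2.721]
wrist_force: [-0.4, 0.6, -0.1]
finger_gap: 0.0919
grasp_force: 0.0
time: 4.25
position: [0.4702, 0.1375, 0.0486]
ee_rot: [3.141, 0.0, 2.722]
wrist_force: [1.4, 0.4, -0.3]
finger_gap: 0.0304
grasp_force: 0.4
```

```bash
python3 -m creep '[[0,[0,0,0],0],[0,[0,0,0],0],[0,[0,0,0],0],[0,[0,0,0],0],[0,[0,0,-1],0],[0,[0,0,-2],0],[0,[0,0,-4],0],[0,[0,0,-3],0]]'; python3 - <<'E'
from h import *
c,s=cam("wrist");im=c["image"];print(s["position"],s["ee_rot"],s["wrist_force"],s["grasp_force"],s["finger_gap"])
P=cloud(c);L=(P-s["position"])@rot(s["ee_rot"]);z=L[...,2];k0=np.hypot(L[...,0],L[...,1])
for lo,hi in((-.03,-.013),):
  m=(k0<.022)&(z>lo)&(z<hi);k=L[m];print("hub in tool",len(k),k.mean(0),k.min(0),k.max(0))
np.savez("pics/w4.npz",**c);cv2.imwrite("pics/w4.png",im[:,:,::-1])
E
```

```text
time: 5.05
position: [0.4701, 0.1372, 0.1507]
ee_rot: [-3.142, 0.001, 2.722]
wrist_force: [1.1, 0.7, -1.4]
finger_gap: 0.0267
grasp_force: 30.0
[0.47008038 0.13716653 0.15072935] [-3.14157384e+00  6.30910301e-04  2.72179344e+00] [ 1.08013669  0.66503052 -1.41991712] 29.999570836080238 0.02665625119651559
hub in tool 2947 [ 0.0042467  -0.00062434 -0.01987352] [-0.01152793 -0.01859679 -0.02997514] [ 0.01581286  0.0187484  -0.01301089]
```

View pics/w4.png

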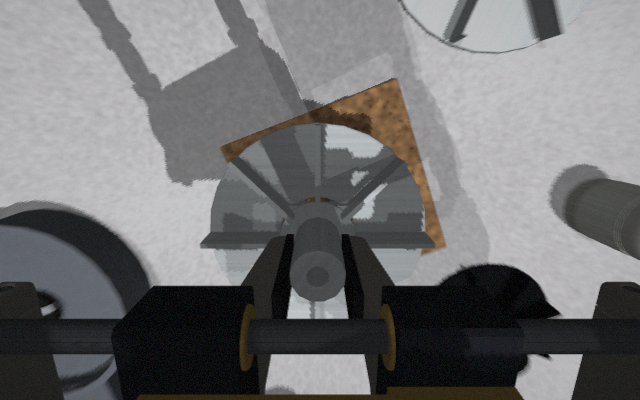

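The wrist picture shows the impeller held by the hub, bore at (317,277). Brown cork shows through gaps beside the hub at (308,200) and (330,200), the slots' ends, so the slots lie along the tool axes. I'll refine the bar angle and work out the carry.

```bash
python3 - <<'E'
from h import *
c=dict(np.load("pics/w4.npz"));p=np.array([.47008,.13717,.15073]);A=rot([-3.14157,.0006,2.7218])
L=(cloud(c)-p)@A;m=(abs(L[...,1])<.012)&(abs(L[...,0])<.025)&(L[...,2]>-.0225)&(L[...,2]<-.0165);k=L[m];print(len(k),k.mean(0),np.percentile(k[:,0],[1,50,99]))
print("bore tool",(ray(c,317,277,.1507+.0194)-p)@A)
c=dict(np.load("pics/w2.npz"));g=cv2.cvtColor(c["image"],cv2.COLOR_RGB2GRAY)
x0,y0=226+65,102+65;s=g[y0:y0+25,x0:x0+45];b=(s>105).astype(np.uint8);print(s.max(),np.median(s))
n,l,st,ce=cv2.connectedComponentsWithStats((s>.62*s.max()).astype(np.uint8));i=1+np.argmax(st[1:,4]);v,u=np.nonzero(l==i);print(st[i])
W=np.array([ray(c,a+x0,d+y0,.041)[:2] for a,d in zip(u,v)],np.float32)
print("rect",cv2.minAreaRect(W),"line",np.degrees(np.arctan2(*cv2.fitLine(W,2,0,.01,.01)[:2][::-1,0]))%180,W.mean(0))
E
```

```text
2011 [ 0.00283364 -0.0004522  -0.01974139] [-0.01067191  0.00314087  0.01508131]
bore tool [ 0.00122157 -0.00130181 -0.01937071]
142 65.0
[ 22   3  19  11 102]
rect ((0.45855939388275146, -0.14051319658756256), (0.0221930593252182, 0.006806123070418835), 86.80419921875) line 87.36947 [ 0.45851493 -0.14009856]
```

```bash
python3 -m creep '[[0,[-1.8,-4.4,0],0],[0,[-1.8,-4.4,0],0],[0,[-1.8,-4.4,0],0],[0,[-1.8,-4.4,0],0],[0,[-1.8,-4.5,0],0],[0,[-1.8,-4.5,0],0],[0,[0,0,0],-0.15],[0,[0,0,0],-0.15]]'; python3 -m creep '[[0,[0,0,0],-0.065],[0,[0,0,0],0],[0,[0,0,0],0],[0,[0,0,0],0],[0,[0,0,0],0],[0,[0,0,0],0],[0,[0,0,0],0],[0,[0,0,0],0]]'
```

```text
time: 5.9
position: [0.4596, -0.1512, 0.1485]
ee_rot: [3.141, -0.001, 3.024]
wrist_force: [0.1, -0.0, -2.4]
finger_gap: 0.0266
grasp_force: 30.0
time: 6.7
position: [0.4603, -0.1496, 0.1486]
ee_rot: [3.142, -0.0, 3.087]
wrist_force: [-0.3, 0.0, -2.1]
finger_gap: 0.0266
grasp_force: 30.0
```

```bash
python3 -m creep '[[0,[0,0,1],0],[0,[0,0,1],0],[0,[0,0,0.6],0],[0,[0,0,0.3],0],[0,[0,0,0.2],0],[0,[0,0,0.1],0],[0,[0,0,0],0],[0,[0,0,0],0]]'
```

```text
time: 7.5
position: [0.4605, -0.1497, 0.1169]
ee_rot: [-3.141, 0.001, 3.087]
wrist_force: [0.2, -0.1, -1.2]
finger_gap: 0.0266
grasp_force: 30.0
```

```bash
python3 -m creep '[[0,[0,0,0.2],0],[0,[0,0,0.2],0],[0,[0,0,0.2],0],[0,[0,0,0.2],0],[0,[0,0,0.1],0],[0,[0,0,0.1],0],[0,[0,0,0.05],0],[0,[0,0,0],0]]'
```

```text
time: 8.3
position: [0.4603, -0.1496, 0.1061]
ee_rot: [3.142, -0.0, 3.087]
wrist_force: [-0.1, 0.2, -1.8]
finger_gap: 0.0265
grasp_force: 30.0
```

```bash
python3 -m creep '[[0,[0,0,0.1],0],[0,[0,0,0.1],0],[0,[0,0,0.1],0],[0,[0,0,0.1],0],[0,[0,0,0.1],0],[0,[0,0,0.1],0],[0,[0,0,0.1],0],[0,[0,0,0],0]]'
```

```text
time: 9.1
position: [0.4602, -0.1496, 0.0989]
ee_rot: [3.141, -0.0, 3.087]
wrist_force: [0.9, 0.2, -1.7]
finger_gap: 0.0265
grasp_force: 30.0
```

```bash
python3 -m creep '[[0,[0,0,0.2],0],[0,[0,0,0.2],0],[0,[0,0,0.2],0],[0,[0,0,0.2],0],[0,[0,0,0.2],0],[0,[0,0,0.1],0],[0,[0,0,0.1],0],[0,[0,0,0],0]]'
```

```text
time: 9.9
position: [0.4602, -0.1496, 0.087]
ee_rot: [3.142, -0.0, 3.087]
wrist_force: [-1.0, -0.3, -1.7]
finger_gap: 0.0267
grasp_force: 30.0
```

```bash
python3 -m creep '[[0,[0,0,0.1],0],[0,[0,0,0.1],0],[0,[0,0,0.1],0],[0,[0,0,0.05],0],[0,[0,0,0.03],0],[0,[0,0,0],0],[0,[0,0,0],0],[0,[0,0,0],0]]'
```

```text
time: 10.7
position: [0.4603, -0.1496, 0.0833]
ee_rot: [-3.142, -0.0, 3.087]
wrist_force: [0.7, 0.1, -1.9]
finger_gap: 0.0266
grasp_force: 30.0
```

```bash
python3 -m creep '[[0,[0,0,0.03],0],[0,[0,0,0.03],0],[0,[0,0,0.03],0],[0,[0,0,0.03],0],[0,[0,0,0],0],[0,[0,0,0],0],[0,[0,0,0],0],[0,[0,0,0],0]]'
```

```text
time: 11.5
position: [0.4603, -0.1496, 0.0821]
ee_rot: [-3.142, 0.0, 3.087]
wrist_force: [0.1, 0.2, -1.8]
finger_gap: 0.0262
grasp_force: 30.0
```

```bash
python3 -m creep '[[0,[0,0,0.03],0],[0,[0,0,0.03],0],[0,[0,0,0.02],0],[0,[0,0,0],0],[0,[0,0,0],0],[0,[0,0,0],0],[0,[0,0,0],0],[0,[0,0,0],0]]'; python3 -m creep '[[0,[0,0,0.03],0],[0,[0,0,0],0],[0,[0,0,0],0],[0,[0,0,0],0],[0,[0,0,0],0],[0,[0,0,0],0],[0,[0,0,0],0],[0,[0,0,0],0]]'
```

```text
time: 12.3
position: [0.4605, -0.1497, 0.082]
ee_rot: [-3.142, 0.0, 3.087]
wrist_force: [-2.1, 1.8, 6.6]
finger_gap: 0.0262
grasp_force: 30.0
time: 13.1
position: [0.4605, -0.1497, 0.0819]
ee_rot: [-3.141, 0.0, 3.087]
wrist_force: [-3.1, 1.7, 6.3]
finger_gap: 0.0266
grasp_force: 30.0
```

```bash
python3 -m creep '[[0,[0,0,0.03],0],[0,[0,0,0.02],0],[0,[0,0,0],0],[0,[0,0,0],0],[0,[0,0,0],0],[0,[0,0,0],0],[0,[0,0,0],0],[0,[0,0,0],0]]'; python3 -c "
from workcell import r;s=r.sense();print(s['torque'],s['wrist_force'])"
```

```text
time: 13.9
position: [0.4605, -0.1497, 0.0814]
ee_rot: [-3.142, 0.0, 3.087]
wrist_force: [-2.5, 1.2, 7.4]
finger_gap: 0.0265
grasp_force: 30.0
[0.37982867 0.68681982 0.01108649] [-2.54995816  1.20698523  7.42028594]
```

```bash
python3 -m creep '[[0,[0.02,-0.01,0.04],0],[0,[0,0,0.04],0],[0,[0,0,0.04],0],[0,[0,0,0.04],0],[0,[0,0,0.04],0],[0,[0,0,0.04],0],[0,[0,0,0],0],[0,[0,0,0],0]]'
```

```text
time: 14.7
position: [0.4604, -0.1497, 0.079]
ee_rot: [3.142, 0.0, 3.087]
wrist_force: [-3.1, 2.0, 5.9]
finger_gap: 0.0262
grasp_force: 30.0
```

```bash
python3 -m creep '[[0,[0.02,-0.01,0.04],0],[0,[0,0,0.04],0],[0,[0,0,0.03],0],[0,[0,0,0.02],0],[0,[0,0,0],0],[0,[0,0,0],0],[0,[0,0,0],0],[0,[0,0,0],0]]'
```

```text
time: 15.5
position: [0.4604, -0.1497, 0.0778]
ee_rot: [3.141, 0.001, 3.087]
wrist_force: [-1.6, 2.4, 6.4]
finger_gap: 0.0268
grasp_force: 30.0
```

```bash
python3 -m creep '[[0,[0,0,0.03],0],[0,[0,0,0.02],0],[0,[0,0,0],0],[0,[0,0,0],0],[0,[0,0,0],0],[0,[0,0,0],0],[0,[0,0,0],0],[0,[0,0,0],0]]'
```

```text
time: 16.3
position: [0.4604, -0.1497, 0.0775]
ee_rot: [3.141, 0.001, 3.087]
wrist_force: [-3.3, 2.8, 8.5]
finger_gap: 0.0261
grasp_force: 30.0
```

```bash
python3 -m creep '[[0,[0,0,0.03],0],[0,[0,0,0.02],0],[0,[0,0,0],0],[0,[0,0,0],0],[0,[0,0,0],0],[0,[0,0,0],0],[0,[0,0,0],0],[0,[0,0,0],0]]'
```

```text
time: 17.1
position: [0.4605, -0.1497, 0.0775]
ee_rot: [3.141, 0.001, 3.087]
wrist_force: [-4.1, 3.5, 11.1]
finger_gap: 0.0265
grasp_force: 30.0
```

The force now rises without further motion, 4.5 mm below first contact, so it is home. I'll relax, open slightly and measure the hub in the tool frame so that turning happens about the hub axis.

```bash
python3 -m creep '[[0,[0.03,0.02,-0.05],0],[0,[0,0,-0.05],0],[45,[0,0,0],0],[45,[0,0,0],0],[45,[0,0,0],0],[45,[0,0,0],0],[45,[0,0,0],0],[45,[0,0,0],0]]'; cat >hub.py <<'E'
from h import *
c,s=cam("wrist");print(s["position"],s["ee_rot"],s["q"][5],s["wrist_force"],s["finger_gap"])
P=cloud(c);A=rot(s["ee_rot"]);L=(P-s["position"])@A;m=(abs(L[...,1])<.016)&(abs(L[...,0])<.025)&(L[...,2]>-.0235)&(L[...,2]<-.0165);k=L[m]
print("hub tool",len(k),k.mean(0),np.percentile(k,[1,99],0).mean(0))
g=P[(np.hypot(P[...,0]-.458,P[...,1]+.15)<.068)&(np.hypot(P[...,0]-.458,P[...,1]+.15)>.03)&(P[...,2]>.034)]
print("blade top z",np.percentile(g[:,2],[50,90]))
k3=P[m];print("hub top z",np.median(k3[:,2]),"xy",k3.mean(0))
im=c["image"];cv2.imwrite("pics/last.png",im[:,:,::-1]);np.savez("pics/last.npz",**c)
E
python3 hub.py
```

```text
time: 17.9
position: [0.4596, -0.1496, 0.0767]
ee_rot: [-3.142, -0.0, 3.087]
wrist_force: [0.3, 0.4, -0.4]
finger_gap: 0.0409
grasp_force: 0.0
[ 0.45958251 -0.14958744  0.07673757] [-3.14158247e+00 -7.26270438e-05  3.08682262e+00] -2.0813397002947736 [ 0.33174134  0.42898645 -0.42746739] 0.04094244355735622
hub tool 2232 [ 0.00249857 -0.00040571 -0.02046087] [ 0.00183753 -0.00047787 -0.01948498]
blade top z [0.1690584  0.17879561]
hub top z 0.09737894513109666 xy [ 0.45706697 -0.14985564  0.09719863]
```

View pics/last.png

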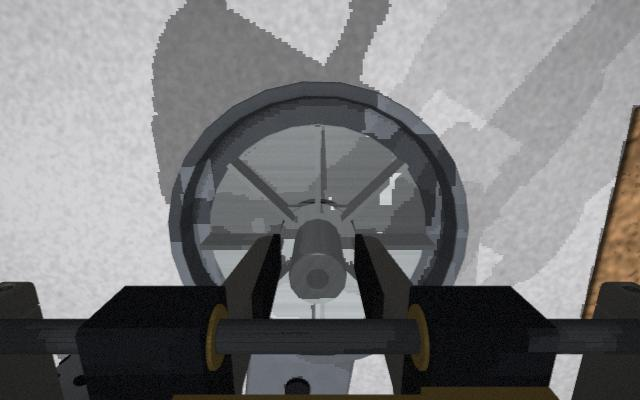

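The picture shows the impeller seated inside the housing, hub top at (317,280). Its measured height is 0.097 m, exactly home. I'll recentre by 2.2 mm, regrip and turn.

```bash
python3 -m creep '[[45,[0.22,-0.03,-0.1],0],[45,[0,0,0],0],[0,[0,0,0],0],[0,[0,0,0],0],[0,[0,0,0],0],[0,[0,0,0],0],[0,[0,0,0],0],[0,[0,0,0],0]]'; python3 -m creep '[[0,[0,0,0],0.05],[0,[0,0,0],0.1],[0,[0,0,0],0.1],[0,[0,0,0],0.1],[0,[0,0,0],0.1],[0,[0,0,0],0.1],[0,[0,0,0],0],[0,[0,0,0],0]]'; python3 -c "
from workcell import r;s=r.sense();print(s['torque'],s['wrist_force'],s['q'][5])"
```

```text
time: 18.75
position: [0.4574, -0.1497, 0.0778]
ee_rot: [3.141, -0.0, 3.087]
wrist_force: [-1.4, 1.1, 1.1]
finger_gap: 0.0267
grasp_force: 30.0
time: 19.55
position: [0.457, -0.1486, 0.0778]
ee_rot: [3.14, -0.002, 2.537]
wrist_force: [-1.3, 4.9, 4.7]
finger_gap: 0.0265
grasp_force: 30.0
[ 0.91177641  0.32338771 -0.01509265] [-1.29530409  4.94153038  4.69627298] -1.5341332690643694
```

```bash
python3 hub.py
```

```text
[ 0.45697978 -0.14858582  0.07783622] [ 3.14025660e+00 -2.45143180e-03  2.53664351e+00] -1.5341332690643694 [-1.29530409  4.94153038  4.69627298] 0.02646172012612472
hub tool 2260 [ 0.00024429 -0.00112266 -0.01951334] [-0.00078611 -0.00031107 -0.01959266]
blade top z [0.17102159 0.17995449]
hub top z 0.0974345469852301 xy [ 0.45616489 -0.14941895  0.09734857]
```

View pics/last.png

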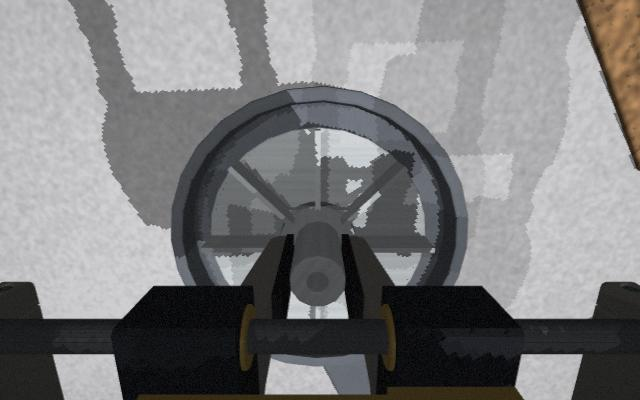

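The blades still line up with the tool, so the impeller follows the grip. I'll ease the small side and down loads and keep turning.

```bash
python3 -m creep '[[0,[0.03,0.03,-0.05],0],[0,[0,0,0],0.15],[0,[0,0,0],0.15],[0,[0,0,0],0.15],[0,[0,0,0],0.15],[0,[0,0,0],0.15],[0,[0,0,0],0.15],[0,[0,0,0],0.15]]'
```

```text
time: 20.4
position: [0.4586, -0.1468, 0.078]
ee_rot: [3.139, -0.005, 1.48]
wrist_force: [6.2, 9.7, -1.7]
finger_gap: 0.0261
grasp_force: 30.0
```

```bash
python3 -m creep '[[45,[0,0,0],0],[45,[0,0,0],0],[45,[0,0,0],0],[45,[0,0,0],0],[45,[0,0,0],0],[45,[0,0,0],0],[45,[0,0,0],0],[45,[0,0,0],0]]'; python3 hub.py
```

```text
time: 21.2
position: [0.4573, -0.1494, 0.0783]
ee_rot: [-3.142, 0.0, 1.487]
wrist_force: [-0.0, -0.1, -0.2]
finger_gap: 0.0411
grasp_force: 0.0
[ 0.45730279 -0.14937307  0.07829369] [-3.14157751e+00  4.63785902e-05  1.48686577e+00] -0.48361055078287757 [-0.01640405 -0.09668601 -0.18795749] 0.04111487364002148
hub tool 2097 [ 0.00114217 -0.00038485 -0.01904271] [ 0.00070256 -0.0003947  -0.01865222]
blade top z [0.17051336 0.18034703]
hub top z 0.09743992043179589 xy [ 0.4570154  -0.14820181  0.09733636]
```

```bash
python3 -m creep '[[45,[0.04,0.1,0],0],[45,[0,0,0],0],[0,[0,0,0],0],[0,[0,0,0],0],[0,[0,0,0],0],[0,[0,0,0],0],[0,[0,0,0],0],[0,[0,0,0],0]]'; python3 -m creep '[[0,[0,0,0],0.08],[0,[0,0,0],0.12],[0,[0,0,0],0.15],[0,[0,0,0],0.15],[0,[0,0,0],0.15],[0,[0,0,0],0.15],[0,[0,0,0],0.15],[0,[0,0,0],0.1]]'
```

```text
time: 22.05
position: [0.4586, -0.1491, 0.0784]
ee_rot: [3.141, 0.0, 1.487]
wrist_force: [1.1, -0.2, -0.4]
finger_gap: 0.0265
grasp_force: 30.0
time: 22.85
position: [0.4589, -0.1483, 0.0784]
ee_rot: [-3.141, -0.002, 0.432]
wrist_force: [2.9, 3.1, -0.8]
finger_gap: 0.0267
grasp_force: 30.0
```

```bash
python3 -m creep '[[0,[0.04,0,0],0],[0,[0,0,0],0.15],[0,[0,0,0],0.15],[0,[0,0,0],0.15],[0,[0,0,0],0.15],[0,[0,0,0],0.15],[0,[0,0,0],0.15],[0,[0,0,0],0.15]]';python3 -m creep '[[0,[0,0,0],0.15],[0,[0,0,0],0.15],[0,[0,0,0],0.15],[0,[0,0,0],0.15],[0,[0,0,0],0.15],[0,[0,0,0],0.15],[0,[0,0,0],0.15],[0,[0,0,0],0.05]]';python3 -m creep '[[45,[0,0,0],0],[45,[0,0,0],0],[45,[0,0,0],0],[45,[0,0,0],0],[45,[0,0,0],0],[45,[0,0,0],0],[45,[0,0,0],0],[45,[0,0,0],0]]'; python3 hub.py
```

```text
time: 23.65
position: [0.4596, -0.1487, 0.0785]
ee_rot: [-3.14, -0.002, -0.617]
wrist_force: [4.7, 3.5, -1.6]
finger_gap: 0.0266
grasp_force: 30.0
time: 24.45
position: [0.4596, -0.1491, 0.0785]
ee_rot: [-3.139, -0.0, -1.714]
wrist_force: [4.1, 2.1, -3.4]
finger_gap: 0.0268
grasp_force: 30.0
time: 25.25
position: [0.4587, -0.1489, 0.0783]
ee_rot: [3.142, -0.0, -1.713]
wrist_force: [-0.3, 0.2, 0.6]
finger_gap: 0.0414
grasp_force: 0.0
[ 0.45867752 -0.14885617  0.0783017 ] [ 3.14150812e+00 -1.43267561e-05 -1.71307560e+00] 2.7188465351331113 [-0.27821282  0.19228854  0.6121511 ] 0.041411666454203355
hub tool 2092 [ 0.00190136  0.00107115 -0.01908537] [ 0.00133549  0.00106155 -0.01866581]
blade top z [0.17053366 0.18041741]
hub top z 0.09746763645576192 xy [ 0.45734922 -0.1505864   0.09738719]
```

```bash
B='x'; python3 -m creep '[[45,[-0.01,-0.06,0],0],[45,[0,0,0],-0.15],[45,[0,0,0],-0.15],[45,[0,0,0],-0.15],[45,[0,0,0],-0.15],[45,[0,0,0],-0.15],[45,[0,0,0],-0.15],[45,[0,0,0],-0.15]]'; python3 -m creep '[[45,[0,0,0],-0.15],[45,[0,0,0],-0.15],[45,[0,0,0],-0.15],[45,[0,0,0],-0.15],[45,[0,0,0],-0.15],[45,[0,0,0],-0.15],[45,[0,0,0],-0.15],[45,[0,0,0],-0.15]]'; python3 -m creep '[[45,[0,0,0],-0.15],[45,[0,0,0],-0.15],[45,[0,0,0],-0.15],[45,[0,0,0],-0.15],[45,[0,0,0],-0.15],[45,[0,0,0],-0.15],[45,[0,0,0],-0.15],[45,[0,0,0],-0.15]]';python3 -m creep '[[45,[0,0,0],-0.15],[45,[0,0,0],-0.15],[45,[0,0,0],-0.15],[45,[0,0,0],-0.15],[45,[0,0,0],-0.15],[45,[0,0,0],-0.15],[45,[0,0,0],-0.15],[45,[0,0,0],-0.15]]';python3 -m creep '[[45,[0,0,0],-0.15],[45,[0,0,0],-0.15],[45,[0,0,0],-0.15],[45,[0,0,0],-0.15],[45,[0,0,0],-0.15],[45,[0,0,0],-0.15],[45,[0,0,0],0],[45,[0,0,0],0]]'; python3 -c "
from workcell import r;print(r.sense()['q'])"
```

```text
time: 26.1
position: [0.4594, -0.1489, 0.0783]
ee_rot: [3.142, -0.0, -0.657]
wrist_force: [0.0, 0.3, 0.8]
finger_gap: 0.0412
grasp_force: 0.0
time: 26.9
position: [0.4594, -0.1489, 0.0783]
ee_rot: [3.142, -0.0, 0.543]
wrist_force: [0.5, 0.6, 0.2]
finger_gap: 0.0419
grasp_force: 0.0
time: 27.7
position: [0.4594, -0.1489, 0.0783]
ee_rot: [3.142, 0.0, 1.743]
wrist_force: [-0.7, -0.7, -0.1]
finger_gap: 0.0416
grasp_force: 0.0
time: 28.5
position: [0.4594, -0.1488, 0.0783]
ee_rot: [-3.142, 0.0, 2.943]
wrist_force: [-0.2, -0.4, -0.6]
finger_gap: 0.0414
grasp_force: 0.0
time: 29.3
position: [0.4593, -0.1488, 0.0783]
ee_rot: [3.142, 0.0, -2.45]
wrist_force: [0.5, 0.2, 0.2]
finger_gap: 0.0416
grasp_force: 0.0
[-5.64282065e-01  9.43826862e-02  1.98073416e+00  2.00454034e-05
  1.06647761e+00 -2.82676692e+00]
```

```bash
python3 -m creep '[[0,[0,0,0],0],[0,[0,0,0],0],[0,[0,0,0],0],[0,[0,0,0],0],[0,[0,0,0],0],[0,[0,0,0],0],[0,[0,0,0],0.07],[0,[0,0,0],0.12]]'; python3 -m creep '[[0,[0,0,0],0.15],[0,[0,0,0],0.15],[0,[0,0,0],0.15],[0,[0,0,0],0.15],[0,[0,0,0],0.15],[0,[0,0,0],0.15],[0,[0,0,0],0.15],[0,[0,0,0],0.15]]'; python3 -m creep '[[0,[0,0,0],0.15],[0,[0,0,0],0.15],[0,[0,0,0],0.15],[0,[0,0,0],0.15],[0,[0,0,0],0.15],[0,[0,0,0],0.15],[0,[0,0,0],0.15],[0,[0,0,0],0.15]]'
```

```text
time: 30.1
position: [0.4593, -0.1489, 0.0783]
ee_rot: [-3.141, -0.0, -2.64]
wrist_force: [0.2, 0.2, -0.3]
finger_gap: 0.0262
grasp_force: 30.0
time: 30.9
position: [0.4596, -0.1487, 0.0783]
ee_rot: [3.141, 0.0, 2.441]
wrist_force: [2.6, 1.2, -0.8]
finger_gap: 0.0263
grasp_force: 30.0
time: 31.7
position: [0.4599, -0.1489, 0.0784]
ee_rot: [3.14, -0.0, 1.241]
wrist_force: [2.0, -0.4, -2.2]
finger_gap: 0.0267
grasp_force: 30.0
```

```bash
python3 -m creep '[[0,[0,0,0.03],0.15],[0,[0,0,0],0.15],[0,[0,0,0],0.15],[0,[0,0,0],0.15],[0,[0,0,0],0.15],[0,[0,0,0],0.15],[0,[0,0,0],0.15],[0,[0,0,0],0.15]]'; python3 -m creep '[[0,[0,0,0],0.15],[0,[0,0,0],0.15],[0,[0,0,0],0.15],[0,[0,0,0],0.15],[0,[0,0,0],0.15],[0,[0,0,0],0.15],[0,[0,0,0],0.15],[0,[0,0,0],0.15]]'; python3 -m creep '[[0,[0,0,0],0.15],[0,[0,0,0],0.15],[0,[0,0,0],0.1],[0,[0,0,0],0],[0,[0,0,0],0],[0,[0,0,0],0],[0,[0,0,0],0],[0,[0,0,0],0]]'; python3 - <<'E'
from h import *
s=r.sense();print(s["q"][5],s["wrist_force"])
E
python3 hub.py
```

```text
time: 32.5
position: [0.4599, -0.1492, 0.0783]
ee_rot: [3.14, -0.001, 0.041]
wrist_force: [1.4, -1.8, -0.4]
finger_gap: 0.0264
grasp_force: 30.0
time: 33.3
position: [0.4596, -0.1493, 0.0783]
ee_rot: [-3.142, -0.001, -1.159]
wrist_force: [-0.3, -1.2, -0.4]
finger_gap: 0.0267
grasp_force: 30.0
time: 34.1
position: [0.4595, -0.1491, 0.0783]
ee_rot: [-3.141, -0.001, -1.553]
wrist_force: [0.6, -2.3, 3.9]
finger_gap: 0.0268
grasp_force: 30.0
2.5590507308454704 [ 0.59710037 -2.32924735  3.91515002]
[ 0.45950028 -0.14912166  0.07828087] [-3.14121044e+00 -5.88755486e-04 -1.55253335e+00] 2.5590507308454704 [ 0.59710037 -2.32924735  3.91515002] 0.026810098736157452
hub tool 2262 [ 0.00172381  0.00169686 -0.01919915] [ 0.0009128   0.00057424 -0.01967578]
blade top z [0.17043197 0.18038915]
hub top z 0.09752031619594809 xy [ 0.45782763 -0.15086501  0.09748039]
```

View pics/last.png

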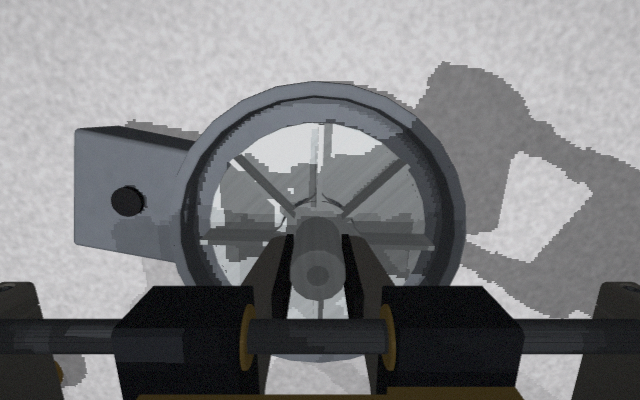

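The blades are still aligned with the tool after about 10.2 rad (1.6 turns), with the hub top at (317,275) and a height of 0.097 m. I'll give it a light press, let go and retreat straight up.

```bash
python3 -m creep '[[0,[0,0,0.05],0],[0,[0,0,0.05],0],[0,[0,0,0],0],[0,[0,0,0],0],[45,[0,0,-0.1],0],[45,[0,0,0],0],[50,[0,0,0],0],[50,[0,0,0],0]]'; python3 -m creep '[[60,[0,0,0],0],[60,[0,0,0],0],[60,[0,0,-0.5],0],[60,[0,0,-1.5],0],[60,[0,0,-3],0],[60,[0,0,-3],0],[60,[0,0,-3],0],[60,[0,0,0],0]]';  python3 - <<'E'
from h import *
c,s=cam("wrist");P=cloud(c);k0=np.hypot(P[...,0]-.459,P[...,1]+.149)
k=P[(k0<.02)&(P[...,2]>.09)&(P[...,2]<.105)];print("hub",len(k),np.median(k,0));print(s["wrist_force"])
k=P[(k0<.066)&(k0>.03)&(P[...,2]>.03)&(P[...,2]<.065)];print("plate/blades z",np.percentile(k[:,2],[5,50,95]))
E
```

```text
time: 34.95
position: [0.459, -0.1485, 0.0775]
ee_rot: [3.141, 0.001, -1.553]
wrist_force: [0.4, -0.4, -0.5]
finger_gap: 0.0459
grasp_force: 0.0
time: 35.75
position: [0.4619, -0.1504, 0.1931]
ee_rot: [-3.134, -0.005, -1.553]
wrist_force: [0.8, -0.2, 0.6]
finger_gap: 0.0549
grasp_force: 0.0
hub 805 [ 0.45741254 -0.1508008   0.09744412]
[ 0.80952429 -0.1540246   0.56798203]
plate/blades z [0.03859589 0.03987922 0.05961119]
```

The plate top is at 0.039 m and the blade tops at 0.059 m, so it is seated, and the gripper is clear.

```bash
python3 -m creep '[[60,[0,0,0],0],[60,[0,0,0],0],[60,[0,0,0],0],[60,[0,0,0],0],[60,[0,0,0],0],[60,[0,0,0],0],[60,[0,0,0],0],[60,[0,0,0],0]]'; python3 -c "
from workcell import r;print(r.finish_job())"
```

```text
time: 36.6
position: [0.4594, -0.1488, 0.188]
ee_rot: [-3.142, -0.0, -1.553]
wrist_force: [0.4, -0.5, -0.0]
finger_gap: 0.0552
grasp_force: 0.0
the job is handed in; nothing more can be done
None
```

The impeller is pressed fully home on the spindle (about 13 N peak), was turned about 1.6 times round by hand without notable rubbing (side loads reached about 12 N until I recentred the grip), and was let go still seated; the job was handed in at 36.6 s.

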